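Scan the outline of an oval pipe ring with a hand-held probe

TASK

Take the black scanning probe out of its stand and run its red ball all the way round the outside of the clamped white pipe ring, counter-clockwise seen from above: bring the ball up to the ring at the green start patch, keep it touching without a break all the way round until it is back at the green patch, and take it off only there. Press lightly, with about 3 N and never over 8 N, because the plastic gives and the reading would be spoilt. Then set the probe gently back upright and fully home in its stand and let go, leaving the other things on the desk where they lie.

Things in the scene. Friction and masses are not known exactly. Their poses are not given: they have to be found in the camera images.
- plate: Grey square fixture plate, 160 x 160 x 15 mm, fixed on the desk, with the clamp and the pipe ring at its middle. Origin: centre of its underside, z up.
- start_patch (a point): Centre of the green patch painted on the plate's top at the middle of its +x edge, 24 mm wide (along the plate's y) and 15 mm long, 64 to 79 mm from the clamp's axis: the start and finish of the scan.
- clamp: Origin: on the clamp's axis at the height of the plate's top, z up, axes as the plate's (green patch towards +x). The white pipe ring lies flat on the plate, held fast: 30 mm tall, outer wall upright, oval, 117 x 103 mm outside; how it is turned is unknown, and it sits up to 3.5 mm off this axis in any direction, so that its outer wall is 48 to 62 mm from the axis.
- clamp_top (a point): Top of the clamp's stud, on its axis, 56 mm above the plate's top. The stud, a brass nut (28 mm across) and a dark disc (95 mm across, its top 38 mm above the plate's top) hold the ring down; the disc lies wholly inside the ring's outline.
- stand: Probe stand, fixed on the desk: dark base 90 x 80 x 10 mm and, on two uprights, an aluminium plate 60 x 60 x 10 mm whose top is 75 mm above the desk, with an upright through hole 19 mm wide at its centre. Origin: centre of its underside, z up.
- stand_hole (a point): Centre of the mouth of the stand's hole, at the top of the aluminium plate, z up. When the probe is home the underside of its handle rests flat on this plate, so that probe_grip is 30 mm above this point.
- probe_grip (a point): Middle of the black square handle (24 x 24 mm, 60 mm tall) of the loose scanning probe, about 170 g in all; the place to grip it. z along the probe, up and away from the ball; x and y square to the handle's flat faces. Below the handle a steel neck, 14 mm thick and 12 mm long, and the thin stylus hang through the stand's hole; the probe stands upright.
- stylus_ball (a point): Centre of the red ball (8 mm across) at the end of the 5 mm thick stylus. Unloaded it lies on the probe's axis, 87 mm below probe_grip. The stylus swings on a spring at the neck's lower end: the ball gives sideways, any way, by 1 mm for each 1.5 N, at most 9 mm.
- caliper: Digital caliper lying flat on the desk, 230 mm long along its y, 14 mm thick. Leave alone. Origin: centre of its underside.
- offcut: Short red piece of pipe standing on end, 63 mm across, 35 mm tall. Leave alone. Origin: centre of its underside.
- mouse: Black computer mouse, 105 x 60 x 30 mm. Leave alone. Origin: centre of its underside.
There are look-alikes about, which are no part of the job. Leave any blue or brown look-alike of the stand alone. Leave any purple look-alike of the part that bears probe_grip alone.

How it is judged (in metres and radians):
On the way, in this order (a step that is already met when the one before it is completed fails the run):
1. the ball touches the ring's outer wall at the green patch (x of stylus_ball in the frame of clamp above 0 m and y of stylus_ball in the frame of clamp between -0.014 and 0.014 m and z of stylus_ball in the frame of clamp between 0 and 0.03 m and contact force between probe and clamp above 0.3 N), for 0.1 s.
2. a quarter of the way round (on the clamp's +y side), touching (y of stylus_ball in the frame of clamp above 0.04 m and x of stylus_ball in the frame of clamp between -0.02 and 0.02 m and z of stylus_ball in the frame of clamp between 0 and 0.03 m and contact force between probe and clamp above 0.3 N), for 0.05 s.
3. half-way round (on the clamp's -x side), touching (x of stylus_ball in the frame of clamp below -0.04 m and y of stylus_ball in the frame of clamp between -0.02 and 0.02 m and z of stylus_ball in the frame of clamp between 0 and 0.03 m and contact force between probe and clamp above 0.3 N), for 0.05 s.
4. three quarters round (on the clamp's -y side), touching (y of stylus_ball in the frame of clamp below -0.04 m and x of stylus_ball in the frame of clamp between -0.02 and 0.02 m and z of stylus_ball in the frame of clamp between 0 and 0.03 m and contact force between probe and clamp above 0.3 N), for 0.05 s.
5. back at the green patch, touching (all of step 1), for 0.05 s.
At the end, for the whole second after the job is handed in: The probe stands in the stand's hole, handle within 6 mm of the hole's axis, its underside within 4 mm of the stand's plate, within 0.1 rad of upright, at rest and released; caliper, red offcut and mouse within 15 mm of where they lay (horizontal distance between probe_grip and stand_hole below 0.006 m and z of probe_grip in the frame of stand_hole between 0.026 and 0.034 m and angle between probe_grip's own z axis and vertical below 0.1 rad and linear speed of probe below 0.02 m/s and contact force between the fingers and probe below 0.1 N and distance of each of caliper, offcut, mouse from where it was at the start of the episode below 0.015 m); the robot touches nothing.
It fails at once if the ball is beside the ring (within 76 mm of the stud's axis and lower than 36 mm above the plate) anywhere but in the 28 mm wide lane at the green patch without touching it (horizontal distance between stylus_ball and clamp below 0.076 m and z of stylus_ball in the frame of clamp below 0.036 m and not (x of stylus_ball in the frame of clamp above 0 m and y of stylus_ball in the frame of clamp between -0.014 and 0.014 m) and contact force between probe and clamp below 0.05 N).
It fails at once if the probe presses on the ring or its clamp with more than 8 N (contact force between probe and clamp above 8 N).
It fails at once if the probe is dropped or driven hard into its stand (let go from more than about 10 mm up, or over 80 N) (contact force between probe and stand above 80 N or (contact force between the fingers and probe below 0.1 N and linear speed of probe above 0.45 m/s)).
It fails at once if the robot itself pushes the ring or its clamp (contact force between any of the fingers, the arm and clamp above 1 N).
It fails at once if caliper, offcut or mouse shifted by more than 15 mm (distance of any of caliper, offcut, mouse from where it was at the start of the episode above 0.015 m).
It also fails if it takes over 72 s, if anything falls off the work surface, if the arm or the gripper's body presses on something with over 40 N, if the wrist force passes 120 N, or if a joint passes its speed limit or range.

ROBOT

A 6-joint arm with a two-finger parallel gripper is mounted at the origin on the work surface. World frame = base frame: x ahead of the robot, y to its left, z up, the work surface at z = 0. Lengths are in mm, angles in degrees, forces in N, time in s.
With the tool pointing down it reaches from about 300 to 850 mm from the base axis. Payload 4.2 kg.
Tool frame: the origin (TCP) lies on the centre line of the jaws, within the pads' length; the fingertips stand 11 mm ahead of it and the grasp point (between the pads) lies 8 mm behind it; z points along the fingers, y is the line along which they close (so a half turn about z gives the same grasp; the last joint's range is limited). The gripper opens to 91 mm and grips with 3 to 60 N. Pads are 32 mm wide; open, the fingers measure 118 mm over their backs; the gripper's body (76 mm by 178 mm) begins 60 mm behind the grasp point.
Start: joints at [63.369, 18.312, 89.639, -0, 72.044, -1.146], TCP at [247.414, 519.065, 224.976] pointing down, gripper open.
Joint ranges: [-177.97, 177.97], [-48.28, 115.42], [12.27, 149.76], [-77.06, 257.06], [2.81, 150.46], [-146.56, 146.56]. Speed limits (degrees/s): [147.25, 147.25, 180, 180, 180, 180].

INTERFACE

Orientations are given as [roll, pitch, yaw] about the fixed x, y, z axes, in that order (R = Rz(yaw) Ry(pitch) Rx(roll)).
In Python, from workcell import env, grab_frame, camera_model, models gives the robot as it stands.
- The arm moves only by the shell command python3 -m crank 'ROWS' [FORCE]. ROWS is text: rows parted by semicolons, each of 7 numbers parted by spaces: the closure, from -1 (fully open) to 1 (shut), so that 0 is half open, then the shift along the tool's x, y, z in mm, then the turn, a rotation vector about the tool's x, y, z in degrees. A call has 1 to 10 rows; each row shifts and turns the commanded pose from where the row before left it, along the tool's axes as they then stand; what a row does not reach is not made up. A row lasts 1/8 s, in which the tool goes at most 62.5 mm and 10.7 degrees, less where a joint would pass 70% of its speed; a pose out of reach is approached as far as the arm can. A call is refused whole if a number of a shift passes 62.5 or a number of a turn 10.7, either way. A call with a gripper value outside its range is refused whole. The fingers move at their own pace and stop on an object; FORCE is the grip in N (left out, the last holds). Time passes only in rows, so rows that do not move let the fingers close. It gives the time, the measured TCP pose, the force, the opening and the grip force at its end, in the units of the state.
- env.state(): the state, without advancing time (a new reading comes with each control period).
- grab_frame(name): name is "scene" or "side" or "wrist"; returns the picture (400x640x3 uint8, blue, green, red); there is no depth.
- camera_model(name): a dict with "K" (3x3 intrinsics, pixels), "R" (3x3) and "t" (3): a world point X has camera coordinates R X + t; the wrist camera has in their place "mount" (4x4, takes a point from camera to tool coordinates, whose origin is the TCP and whose axes are the flange's). Camera axes: x right, y down, z forward; pixel columns grow to the right and rows downward; lengths in mm; the calibration is good to about 2 mm. A picture is of the moment at which its call begins: read the wrist's pose just before it. camera_model takes no time and is no camera call.
- env.job_done(): hands the job in; it is judged then, once.
Trained networks look in the newest picture that a camera, given by its name, has taken for a name from the list of things; names that differ only in an ending like _2 or _b are one class to them, and where a whole thing is asked for, a point or a joint stands for the part that bears it (a point fixed in the world has none). Each returns a list of dicts, best first, with "p" (0 to 1); they miss things now and then, are a little off and sometimes report something else, mostly with a low value. They report only what shows in the picture. A call takes as long as a camera call. They do not tell look-alikes from the thing itself.
- models.search_frame(name, camera): "point" ([x, y, z] in mm, in world coordinates, good to about 4 mm: the middle of the surface that is visible of it).
The state is a dict: "time_s": time; "qpos": joint angles; "qvel": joint speeds; "effort": joint torques, N m; "ee_pos": TCP position; "ee_rot": TCP orientation; "force": force on the tool from outside, world axes, zero at the start; "torque": the same for the moment, N m; "gripper_width": finger opening in mm; "gripper_force": force on a finger pad.
Only numpy, scipy, OpenCV 4.12 (cv2) and the standard library are available. Lean on these libraries where they do the work, as an engineer would, in place of code of your own. Each camera call takes 0.05 s, during which the arm holds its last target. There are 200 camera calls.

## Working session

There is one attempt and no reset: what is moved stays moved. The work goes in short steps, Python scripts to look and compute and a shell command to move; the robot and the scene stay as the last step left them, time stands still between calls to the robot, and variables do not carry over. Pictures are saved under pics/ and viewed, at most 10 in all, crops included, and the job is handed in when it is done.

```bash
ls; mkdir -p pics
python3 - <<'E'
from workcell import env, grab_frame, camera_model, models
import cv2
s=env.state(); print({k:s[k] for k in ('time_s','ee_pos','ee_rot','force','gripper_width','qpos')})
for c in ('scene','side','wrist'):
    cv2.imwrite(f'pics/{c}0.png',grab_frame(c))
    for n in ('probe_grip','stand_hole','stand','clamp_top','start_patch','plate','stylus_ball'):
        try: print(c,n,[( [round(float(v)) for v in d['point']],round(d['p'],2)) for d in models.search_frame(n,c)][:4])
        except Exception as e: print(c,n,e)
E
```

```text
pics
{'time_s': 0.0, 'ee_pos': array([247.19469547, 518.6310896 , 224.1349469 ]), 'ee_rot': array([-1.79901567e+02, -9.30207316e-04,  1.54517529e+02]), 'force': array([-0.19071362,  0.96129948, -0.17630342]), 'gripper_width': 91.47828375738908, 'qpos': array([ 6.33698270e+01,  1.83507798e+01,  8.97055110e+01, -1.09491329e-03,
        7.20421408e+01, -1.14736484e+00])}
scene probe_grip [([543, 77, 97], 0.65), ([582, 198, 119], 0.48)]
scene stand_hole [([583, 193, 7], 0.72)]
scene stand [([740, 220, 22], 0.98), ([423, 178, 14], 0.94), ([563, -172, 52], 0.73), ([593, 196, 8], 0.65)]
scene clamp_top [([560, -170, 54], 0.57)]
scene start_patch [([592, -156, 13], 0.78)]
scene plate [([591, -158, 12], 0.58)]
scene stylus_ball []
side probe_grip [([531, 71, 99], 0.8), ([573, 196, 110], 0.54)]
side stand_hole [([724, 216, 13], 0.86), ([533, -180, 56], 0.71), ([509, -203, 23], 0.7), ([414, 170, 16], 0.67)]
side stand [([410, 170, 21], 0.91), ([560, 191, 9], 0.89), ([725, 210, 15], 0.73)]
side clamp_top [([534, -182, 53], 0.87), ([556, 192, 9], 0.67)]
side start_patch [([509, -204, 21], 0.65)]
side plate [([508, -210, 18], 0.62)]
side stylus_ball []
wrist probe_grip []
wrist stand_hole []
wrist stand []
wrist clamp_top []
wrist start_patch []
wrist plate []
wrist stylus_ball []
```

View pics/scene0.png

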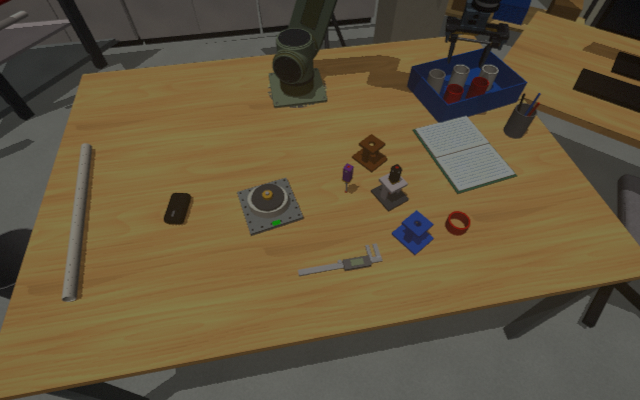

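View pics/side0.png

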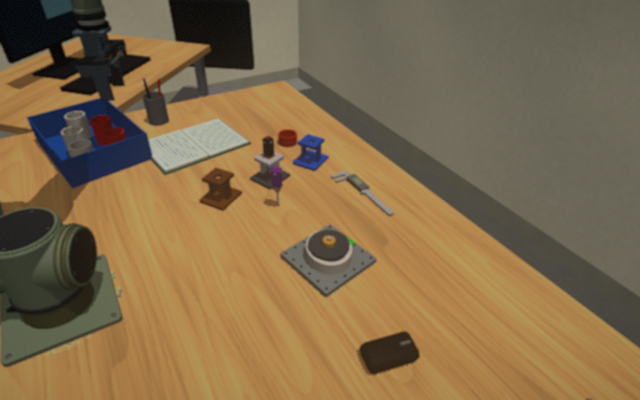

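In the scene picture, the candidates for the probe are the black handle at (395,173), in the grey/aluminium stand, and the purple look-alike at (347,172). For the stand they are aluminium (392,190), brown (370,152) and blue (413,232). I choose the black probe in the aluminium stand at about world (582,196), and I'll check it in a crop.

Run:
```python
from workcell import env, camera_model
import cv2,numpy as np
im=cv2.imread('pics/scene0.png')[130:250,230:490]
im2=cv2.imread('pics/side0.png')[120:280,180:400]
a=cv2.resize(im,None,fx=2.9,fy=2.9,interpolation=cv2.INTER_CUBIC)[:, :760]
cv2.imwrite('pics/crop1.png',a)
np.set_printoptions(precision=2,suppress=True)
for c in ('scene','side','wrist'): print(c,{k:(np.array(v) if k!='name' else v) for k,v in camera_model(c).items()})
```

```text
scene {'K': array([[363.06,   0.  , 319.06],
       [  0.  , 363.06, 199.32],
       [  0.  ,   0.  ,   1.  ]]), 'R': array([[ 0.18,  0.98,  0.  ],
       [ 0.8 , -0.15, -0.58],
       [-0.57,  0.11, -0.81]]), 't': array([ -88.97, -438.1 , 1431.95])}
side {'K': array([[419.03,   0.  , 320.06],
       [  0.  , 419.03, 197.72],
       [  0.  ,   0.  ,   1.  ]]), 'R': array([[ 0.86, -0.52,  0.02],
       [-0.3 , -0.53, -0.79],
       [ 0.42,  0.67, -0.61]]), 't': array([-534.56,  220.52,  866.13])}
wrist {'K': array([[344.18,   0.  , 319.87],
       [  0.  , 344.18, 196.33],
       [  0.  ,   0.  ,   1.  ]]), 'mount': array([[   0.  ,   -0.97,   -0.26,   73.15],
       [   1.  ,    0.  ,    0.  ,    1.14],
       [  -0.  ,   -0.26,    0.97, -160.12],
       [   0.  ,    0.  ,    0.  ,    1.  ]])}
```

View pics/crop1.png

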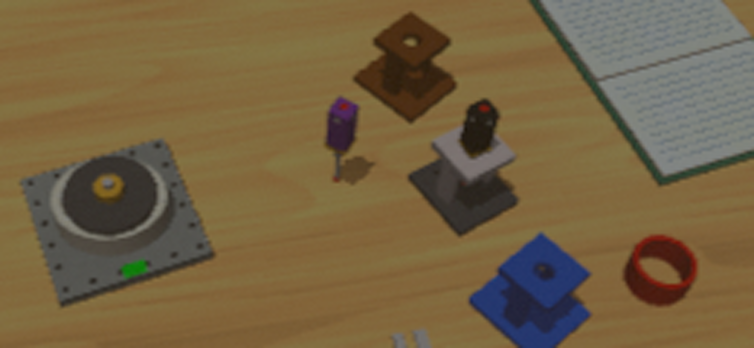

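The crop confirms it: the black handle stands in the aluminium stand at crop (478,130), and the purple, blue and brown items are clearly separate. Next I'll move over the stand for a closer look.

```bash
python3 -m crank '-1 -48.5 -17.2 -8.5 0 0 0;-1 -48.5 -17.2 -8.5 0 0 0;-1 -48.5 -17.2 -8.5 0 0 0;-1 -48.5 -17.2 -8.5 0 0 0;-1 -48.5 -17.2 -8.5 0 0 0;-1 -48.5 -17.2 -8.5 0 0 0;-1 -48.5 -17.2 -8.5 0 0 0;-1 -48.5 -17.2 -8.5 0 0 0;-1 -48.5 -17.2 -8.5 0 0 0;-1 0 0 0 0 0 0'
cat > h.py <<'E'
from workcell import env, grab_frame, camera_model, models
import cv2, numpy as np
from scipy.spatial.transform import Rotation as Ro
np.set_printoptions(precision=2,suppress=True)
def Tw(s=None):
    s=s or env.state(); T=np.eye(4); T[:3,:3]=Ro.from_euler('xyz',s['ee_rot'],degrees=True).as_matrix(); T[:3,3]=s['ee_pos']; return T
def cam(T):  # wrist cam: 4x4 cam->world
    return T@np.array(camera_model('wrist')['mount'])
def ray2z(C,uv,z):   # pixels -> world points at height z
    K=np.array(camera_model('wrist')['K']); uv=np.atleast_2d(uv).astype(float)
    d=np.c_[uv,np.ones(len(uv))]@np.linalg.inv(K).T@C[:3,:3].T; o=C[:3,3]
    return o+d*((z-o[2])/d[:,2])[:,None]
def pix(C,X):
    K=np.array(camera_model('wrist')['K']); p=(np.atleast_2d(X)-C[:3,3])@C[:3,:3]@K.T; return p[:,:2]/p[:,2:]
def wrist(name=None):
    T=Tw(); im=grab_frame('wrist')
    if name: cv2.imwrite(f'pics/{name}.png',im); np.save(f'pics/{name}.npy',T)
    return T,cam(T),im
def totool(T,d): return T[:3,:3].T@np.asarray(d,float)
E
python3 - <<'E'
from h import *
T,C,im=wrist('w1'); print(T)
for n in ('probe_grip','stand_hole','stand'): print(n,[(np.array(d['point']),round(d['p'],2)) for d in models.search_frame(n,'wrist')])
E
```

```text
time_s: 2.45
ee_pos: [577.2, 189.0, 301.5]
ee_rot: [180.0, 0.1, 154.3]
force: [-1.0, 0.5, -0.0]
gripper_width: 90.9
gripper_force: 0.0
[[ -0.9    0.43   0.   577.17]
 [  0.43   0.9   -0.   189.02]
 [ -0.     0.    -1.   301.52]
 [  0.     0.     0.     1.  ]]
probe_grip [(array([563.9, 202.6, 135.1]), 0.9)]
stand_hole [(array([559.6, 204.4,  73.1]), 0.85), (array([703.7, 219.6,   6.6]), 0.71), (array([423.6, 186. ,  68.1]), 0.6)]
stand [(array([559.9, 206.4,  73.7]), 0.8), (array([701.1, 215.1,   8.5]), 0.8), (array([421.8, 182. ,  76.3]), 0.6), (array([ 488.2, -113.9,   12.7]), 0.21)]
```

View pics/w1.png

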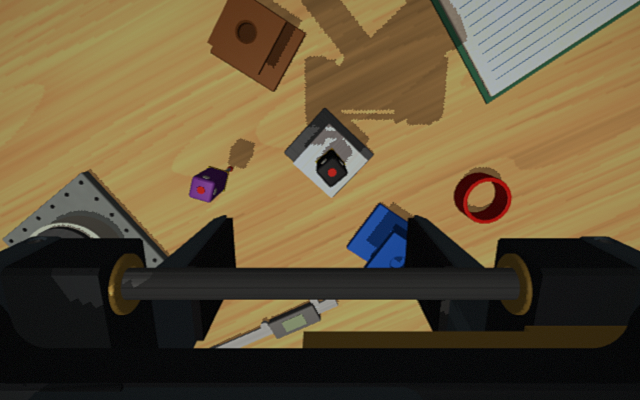

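The wrist picture shows the black probe's red top dot at (332,173) in the light stand plate around (330,155). The purple probe is at (203,186), the brown stand at (255,45), the blue stand at (385,238) and the ring at bottom left (60,240). I'll zoom in for the handle's yaw.

Run:
```python
from h import *
im=cv2.imread('pics/w1.png'); T=np.load('pics/w1.npy'); C=cam(T)
print('dot',ray2z(C,[332,173],135))
hsv=cv2.cvtColor(im,cv2.COLOR_BGR2HSV)
r=im[100:210,270:390].astype(int)
red=((r[...,2]>110)&(r[...,1]<70)&(r[...,0]<70)).astype(np.uint8)
ys,xs=np.nonzero(red); print('red',xs.mean()+270,ys.mean()+100,len(xs), ray2z(C,[xs.mean()+270,ys.mean()+100],135))
cv2.imwrite('pics/c2.png',cv2.resize(im[100:210,270:390],None,fx=5,fy=5,interpolation=cv2.INTER_CUBIC))
```

```text
dot [[575.47 204.2  135.  ]]
red 331.55172413793105 172.0689655172414 58 [[574.46 204.2  135.  ]]
```

View pics/c2.png

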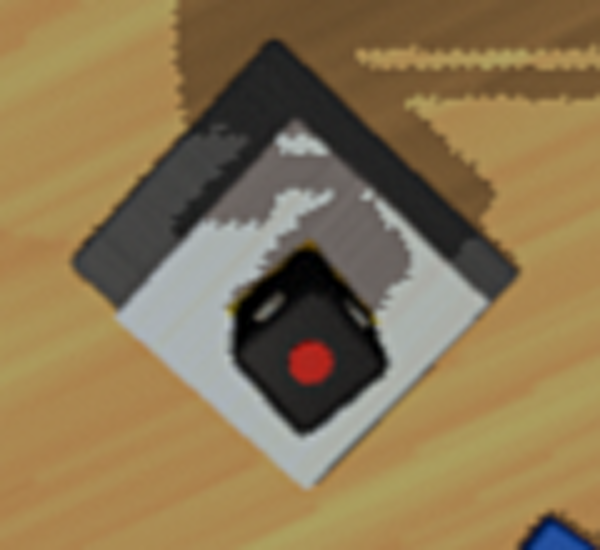

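Run:
```python
from h import *
T=np.load('pics/w1.npy'); C=cam(T)
f=lambda L,z: ray2z(C,np.array(L)/5.+[270,100]-0.4,z)[:,:2]
P=f([(295,120),(490,300),(308,490),(118,312)],75); H=f([(385,362),(302,435),(235,350),(315,290)],135)
for Q in (P,H):
    e=np.roll(Q,-1,0)-Q; print(Q.mean(0),np.linalg.norm(e,axis=1),np.degrees(np.arctan2(e[:,1],e[:,0])))
```

```text
[574.04 204.84] [59.67 60.41 60.29 58.34] [  22.3   -68.2  -159.68  111.21]
[573.94 204.33] [21.5  21.29 19.2  19.52] [ -73.42 -167.99  101.48   18.58]
```

```bash
python3 -m crank '-1 9.4 12.7 31.5 0 0 10;-1 0 0 20 0 0 10;-1 0 0 20 0 0 10;-1 0 0 20 0 0 10;-1 0 0 10 0 0 10;-1 0 0 0 0 0 0;-1 0 0 0 0 0 0'
python3 - <<'E'
from h import *
T,C,im=wrist('w2'); print(T, env.state()['force'])
p=pix(C,[574,204.5,135])[0]; print(p)
r=im.astype(int)
red=((r[...,2]>110)&(r[...,1]<70)&(r[...,0]<70)); ys,xs=np.nonzero(red); m=(abs(xs-p[0])<40)&(abs(ys-p[1])<40)
q=[xs[m].mean(),ys[m].mean()]; print(q,m.sum(),ray2z(C,q,135))
x,y=map(int,q); cv2.imwrite('pics/c3.png',cv2.resize(im[y-60:y+60,x-60:x+60],None,fx=5,fy=5,interpolation=cv2.INTER_CUBIC)); print(x-60,y-60)
E
```

```text
time_s: 3.52
ee_pos: [571.6, 207.8, 200.7]
ee_rot: [179.9, -0.0, 104.7]
force: [-0.1, -0.2, -0.6]
gripper_width: 91.6
gripper_force: 0.0
[[ -0.25   0.97   0.   571.62]
 [  0.97   0.25   0.   207.79]
 [  0.     0.    -1.   200.66]
 [  0.     0.     0.     1.  ]] [-0.07  0.21 -0.45]
[320.55 220.06]
[np.float64(320.7522935779817), np.float64(220.93577981651376)] 109 [[574.3  203.92 135.  ]]
260 160
```

View pics/c3.png

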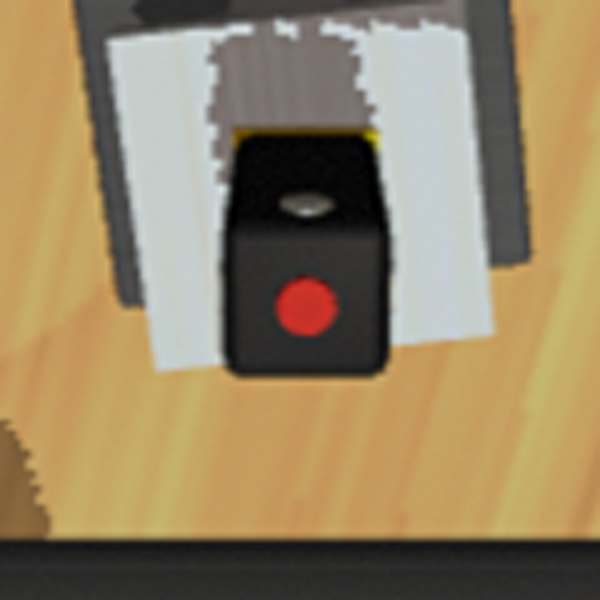

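The handle is square to the jaws in the crop, with its lower edge level and the dot at (306,306). Now descending to grip it.

```bash
python3 -m crank '-1 -4.5 1.6 24 0 0 0;-1 0 0 30 0 0 0;-1 0 0 30 0 0 0;-1 0 0 19.7 0 0 0;-1 0 0 0 0 0 0;-1 0 0 0 0 0 0' 35
python3 -m crank '1 0 0 0 0 0 0;1 0 0 0 0 0 0;1 0 0 0 0 0 0;1 0 0 0 0 0 0;1 0 0 0 0 0 0;1 0 0 0 0 0 0;1 0 0 0 0 0 0;1 0 0 0 0 0 0' 35
```

```text
time_s: 4.32
ee_pos: [575.3, 203.4, 97.6]
ee_rot: [179.9, -0.0, 104.6]
force: [-0.7, -0.5, 0.6]
gripper_width: 91.2
gripper_force: 0.0
time_s: 5.32
ee_pos: [574.4, 203.1, 96.2]
ee_rot: [-180.0, -0.0, 104.5]
force: [-0.9, -0.4, 0.3]
gripper_width: 23.8
gripper_force: 35.0
```

```bash
python3 -m crank '1 0 0 10 0 0 0' 35 >/dev/null 2>&1 <<<'' & true; wait
python3 - <<'E'
from h import *
print(env.state()['ee_pos'],env.state()['time_s'])
def ray(c,uv,z):
    m=camera_model(c); K,R,t=[np.array(m[k]) for k in 'KRt']; o=-R.T@t; d=R.T@np.linalg.inv(K)@np.array([*uv,1.]); return o+d*(z-o[2])/d[2]
print(ray('scene',(267,194),71),ray('side',(329,241),71),ray('scene',(276,223),15))
E
```

```text
[574.42 203.13  93.83] 5.45
[ 551.43 -163.78   71.  ] [ 539.11 -176.77   71.  ] [ 617.65 -150.81   15.  ]
```

That last call wrongly carried a 10 mm downward row, which I never meant to send. I'll check the state and lift.

```bash
python3 - <<'E'
from h import *
s=env.state(); print(s['force'],s['ee_pos'],s['gripper_force'],s['time_s'])
E
python3 -m crank '1 0 0 -15 0 0 0;1 0 0 0 0 0 0' 35
```

```text
[-17.98  -6.45  56.1 ] [574.42 203.13  93.83] 35.017267763614655 5.45
time_s: 5.7
ee_pos: [575.2, 203.3, 102.2]
ee_rot: [179.9, -0.0, 104.5]
force: [0.0, 0.1, -1.2]
gripper_width: 24.0
gripper_force: 35.0
```

```bash
python3 -m crank '1 0 0 -30 0 0 0;1 0 0 -45 0 0 0;1 0 0 -45 0 0 0;1 0 0 -15 0 0 0;1 0 0 0 0 0 0;1 0 0 0 0 0 0' 35
python3 - <<'E'
from h import *
T,C,im=wrist('w3'); print(T[:3,3],env.state()['force'])
r=im.astype(int); red=((r[...,2]>90)&(r[...,1]<60)&(r[...,0]<60)).astype(np.uint8)
n,l,st,ce=cv2.connectedComponentsWithStats(red)
for i in range(1,n):
    if st[i,4]>8: print(st[i],ce[i])
for x in (-3,0,3):
  for z in (75,79,83): print(x,z,pix(C,(T@[x,0,z,1])[:3]))
E
```

```text
time_s: 6.45
ee_pos: [573.4, 202.7, 233.5]
ee_rot: [-179.7, 0.0, 104.5]
force: [0.3, -0.2, -1.3]
gripper_width: 23.8
gripper_force: 35.0
[573.42 202.69 233.53] [ 0.26  0.05 -2.11]
[ 470   20   65   69 1050] [501.7   52.73]
[109 127  31  60 120] [121.09 151.38]
[138 149  12  24  58] [141.21 158.9 ]
[132 189   8  10  16] [135.44 194.62]
[316 205   9   8  35] [320.4  207.74]
[310 300  20   9 149] [319.67 303.44]
-3 75 [[318.59 214.75]]
-3 79 [[318.61 213.04]]
-3 83 [[318.63 211.38]]
0 75 [[318.58 210.76]]
0 79 [[318.6 209.1]]
0 83 [[318.62 207.5 ]]
3 75 [[318.58 206.74]]
3 79 [[318.6  205.15]]
3 83 [[318.62 203.6 ]]
```

```bash
python3 -m crank '1 -30 -9 0 0 0 0;1 -50 -15 0 0 0 0;1 -55 -17 0 0 0 0;1 -55 -17 0 0 0 0;1 -55 -17 0 0 0 0;1 -55 -17 0 0 0 0;1 -54 -16 0 0 0 0;1 -35 -10 10 0 0 0;1 -15 -5 10 0 0 0;1 0 0 0 0 0 0' 35
python3 -m crank '1 0 0 0 0 0 0;1 0 0 0 0 0 0' 35
python3 - <<'E'
from h import *
T,C,im=wrist('w4'); print(T[:3,3],env.state()['force'])
E
```

```text
time_s: 7.75
ee_pos: [555.7, -218.7, 214.0]
ee_rot: [-179.8, -0.2, 104.4]
force: [-0.1, 0.9, -0.5]
gripper_width: 23.8
gripper_force: 35.0
time_s: 8.0
ee_pos: [557.1, -217.6, 216.7]
ee_rot: [180.0, 0.0, 104.6]
force: [0.3, -0.4, -1.9]
gripper_width: 23.5
gripper_force: 35.0
[ 557.1  -217.56  216.73] [-0.36 -0.47 -0.56]
```

View pics/w4.png

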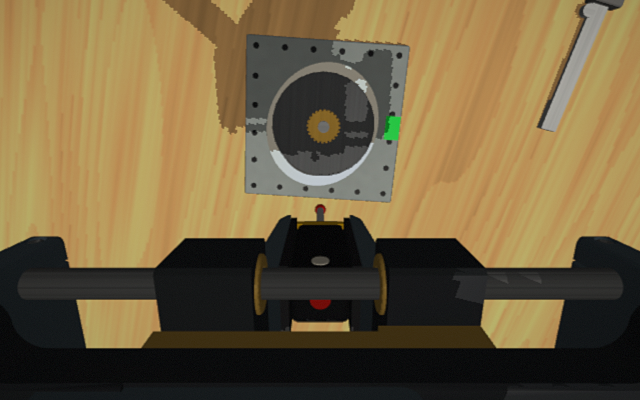

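The picture shows the plate's corners near (247,35), (409,45), (391,202) and (245,193). The stud is at (322,126), the green patch at (392,128), the white oval ring lies around the dark disc, and the ball is at (320,208). I'll rectify it in the plate frame and fit the outline.

```bash
cat > ring.py <<'E'
from h import *
im=cv2.imread('pics/w4.png'); T=np.load('pics/w4.npy'); C=cam(T)
# plate corners via contour of non-wood
P=ray2z(C,[(247,35),(409,45),(391,202),(245,193)],15)
e=np.roll(P,-1,0)-P; print('plate',P.mean(0),np.linalg.norm(e,axis=1),np.degrees(np.arctan2(e[:,1],e[:,0])))
r=im.astype(int); g=(r[...,1]>150)&(r[...,0]<110)&(r[...,2]<110); ys,xs=np.nonzero(g); G=ray2z(C,[xs.mean(),ys.mean()],15)[0]; print('green',G,len(xs),[xs.mean(),ys.mean()])
S=ray2z(C,[323,126.5],71)[0]; print('stud',S)
d=(G-P.mean(0))[:2]; print('patch dir',np.degrees(np.arctan2(d[1],d[0])),np.linalg.norm(d))
E
python3 ring.py
```

```text
plate [ 547.53 -163.9    15.  ] [157.46 159.28 159.44 158.13] [  11.37  -78.61 -169.05  100.68]
green [ 618.73 -150.79   15.  ] 289 [np.float64(392.79584775086505), np.float64(128.560553633218)]
stud [ 546.94 -163.67   71.  ]
patch dir 10.43653406763415 72.39278245810043
```

```bash
cat >> ring.py <<'E'
cx=np.array([547.3,-163.8]); a=np.radians(11.1); ex=np.array([np.cos(a),np.sin(a)]); ey=np.array([-ex[1],ex[0]])
N=600; s=0.23
j,i=np.meshgrid(np.arange(N),np.arange(N)); X=(j-N/2)*s; Y=-(i-N/2)*s
W=cx+X[...,None]*ex+Y[...,None]*ey
uv=pix(C,np.c_[W.reshape(-1,2),np.full(N*N,45.)]).reshape(N,N,2).astype(np.float32)
top=cv2.remap(im,uv[...,0],uv[...,1],cv2.INTER_CUBIC)
cv2.imwrite('pics/top.png',top)
gr=cv2.GaussianBlur(top,(0,0),2.5).astype(float).sum(2)/3
pts=[]
for th in np.radians(np.arange(0,360,6)):
    rr=np.arange(46,64,.25); px=N/2+rr*np.cos(th)/s; py=N/2-rr*np.sin(th)/s
    v=cv2.remap(gr.astype(np.float32),px[None].astype(np.float32),py[None].astype(np.float32),1)[0]
    d=np.gradient(v,.25); k=np.argmin(d); pts.append((np.degrees(th),rr[k],d[k]))
np.save('pts.npy',pts); print(np.array2string(np.array(pts),max_line_width=200,threshold=9999).replace('\n',' '))
v=top.copy()
v=cv2.convertScaleAbs(v,alpha=1.4,beta=10)
for th,r_,d in pts:
    t=np.radians(th); cv2.circle(v,(int(N/2+r_*np.cos(t)/s),int(N/2-r_*np.sin(t)/s)),2,(0,0,255) if abs(d)>8 else (255,0,255),-1)
cv2.imwrite('pics/top_v.png',v)
E
python3 ring.py
```

```text
plate [ 547.53 -163.9    15.  ] [157.46 159.28 159.44 158.13] [  11.37  -78.61 -169.05  100.68]
green [ 618.73 -150.79   15.  ] 289 [np.float64(392.79584775086505), np.float64(128.560553633218)]
stud [ 546.94 -163.67   71.  ]
patch dir 10.43653406763415 72.39278245810043
[[  0.    51.25 -24.77]  [  6.    52.   -25.21]  [ 12.    52.25 -24.46]  [ 18.    52.75 -24.22]  [ 24.    53.25 -25.44]  [ 30.    54.   -24.18]  [ 36.    54.75 -24.46]  [ 42.    50.75 -28.62]  [ 48.    56.   -41.43]  [ 54.    53.5  -37.6 ]  [ 60.    56.75 -27.67]  [ 66.    57.   -34.66]  [ 72.    57.   -62.82]  [ 78.    56.75 -26.65]  [ 84.    56.5  -27.07]  [ 90.    56.25 -27.79]  [ 96.    55.75 -28.44]  [102.    55.25 -27.98]  [108.    54.75 -27.69]  [114.    54.   -24.08]  [120.    53.5  -25.85]  [126.    53.   -27.06]  [132.    52.75 -26.19]  [138.    52.5  -25.02]  [144.    52.25 -24.47]  [150.    52.   -26.34]  [156.    52.25 -24.35]  [162.    52.25 -23.66]  [168.    52.5  -22.19]  [174.    52.75 -22.67]  [180.    52.75  -8.12]  [186.    54.25 -23.09]  [192.    63.75  -8.43]  [198.    46.    -2.28]  [204.    51.    -2.  ]  [210.    57.5  -27.51]  [216.    57.75 -31.86]  [222.    58.75 -32.45]  [228.    59.25 -32.17]  [234.    59.75 -32.87]  [240.    60.   -33.19]  [246.    60.25 -35.81]  [252.    60.   -34.15]  [258.    60.5  -48.2 ]  [264.    59.5  -34.08]  [270.    58.75 -34.29]  [276.    57.75 -38.7 ]  [282.    61.5  -34.82]  [288.    56.   -35.12]  [294.    55.25 -36.91]  [300.    54.25 -37.38]  [306.    53.5  -33.86]  [312.    52.75 -35.48]  [318.    52.25 -34.9 ]  [324.    51.5  -34.42]  [330.    51.25 -34.85]  [336.    51.   -35.15]  [342.    50.75 -36.92]  [348.    63.   -27.22]  [354.    51.   -24.25]]
```

View pics/top_v.png

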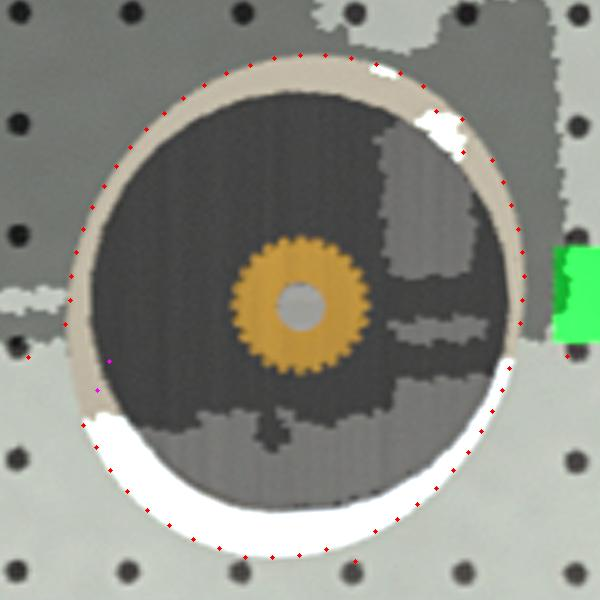

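The outline is cleanly detected. Only a few outliers appear, around 190-205°, 282° and 348°. Next I'll fit the ellipse and plan the ball path.

```bash
cat > fit.py <<'E'
from h import *
from scipy.optimize import least_squares
p=np.load('pts.npy'); 
th=np.radians(p[:,0]); Q=np.c_[p[:,1]*np.cos(th),p[:,1]*np.sin(th)]
def res(v):
    c,s=np.cos(v[2]),np.sin(v[2]); d=(Q-v[:2])@np.array([[c,-s],[s,c]])
    rho=np.hypot(d[:,0]/v[3],d[:,1]/v[4]); return (rho-1)*np.hypot(*d.T)/rho
f=least_squares(res,[0,0,np.radians(70),58.5,51.5],loss='soft_l1',f_scale=.3)
if __name__=='__main__':
    print(f.x,np.degrees(f.x[2])); r=res(f.x); print(np.round(r,1))
    T=np.load('pics/w3.npy'); C=cam(T)
    q=ray2z(C,[320.4,207.74],T[2,3]-79)[0]; print('ball in tool', (np.linalg.inv(T)@[*q,1])[:3])
    b=cv2.imread('pics/w4.png'); rr=b.astype(int); red=((rr[...,2]>90)&(rr[...,1]<60)&(rr[...,0]<60)); ys,xs=np.nonzero(red); m=(abs(xs-320)<10)&(abs(ys-208)<10)
    T=np.load('pics/w4.npy'); q=ray2z(cam(T),[xs[m].mean(),ys[m].mean()],T[2,3]-79)[0]; print(m.sum(),xs[m].mean(),ys[m].mean(),(np.linalg.inv(T)@[*q,1])[:3])
E
python3 fit.py
```

```text
[-1.13 -1.34  1.2  58.57 51.57] 68.66330599212277
[-0.1  0.3  0.1  0.1 -0.   0.1  0.2 -4.5  0.2 -2.8  0.1  0.1  0.1 -0.1
 -0.1  0.  -0.   0.   0.1 -0.1 -0.1 -0.1  0.1  0.1  0.1 -0.   0.2  0.
  0.  -0.1 -0.6  0.3  9.1 -9.4 -5.2  0.4 -0.1  0.1 -0.  -0.  -0.1  0.
 -0.1  0.7  0.1  0.1 -0.2  4.4 -0.1  0.  -0.1 -0.1 -0.1  0.  -0.2 -0.1
 -0.1 -0.2 12.1 -0.1]
ball in tool [ 1.04  1.31 78.99]
32 319.875 207.96875 [ 0.86  0.93 79.  ]
```

```bash
cat > avg.py <<'E'
from h import *
def avg(n=12):
    P=[];R=[];F=[]
    for _ in range(n):
        s=env.state(); P.append(s['ee_pos']);R.append(Ro.from_euler('xyz',s['ee_rot'],degrees=True));F.append(s['force']); grab_frame('wrist')
    T=np.eye(4); T[:3,:3]=Ro.concatenate(R).mean().as_matrix(); T[:3,3]=np.mean(P,0); return T,np.std(P,0),np.mean(F,0),np.std(F,0)
E
python3 - <<'E'
from avg import *
T,sp,F,sf=avg(14); print(T,sp,F,sf,Ro.from_matrix(T[:3,:3]).as_euler('xyz',degrees=True),env.state()['time_s'])
np.save('pics/w4.npy',T); np.save('F0.npy',F)
E
python3 ring.py | head -4; sed -n '/cx=/p' ring.py
```

```text
[[  -0.25    0.97    0.    556.78]
 [   0.97    0.25    0.   -218.54]
 [  -0.      0.     -1.    216.42]
 [   0.      0.      0.      1.  ]] [0.14 0.41 0.19] [ 0.06  0.1  -1.56] [0.52 0.43 0.42] [179.98   0.   104.54] 8.75
plate [ 547.16 -164.87   15.  ] [157.32 159.12 159.3  158.02] [  11.29  -78.68 -169.11  100.6 ]
green [ 618.31 -151.86   15.  ] 289 [np.float64(392.79584775086505), np.float64(128.560553633218)]
stud [ 546.6  -164.63   71.  ]
patch dir 10.364377017040633 72.33243376206161
cx=np.array([547.3,-163.8]); a=np.radians(11.1); ex=np.array([np.cos(a),np.sin(a)]); ey=np.array([-ex[1],ex[0]])
```

```bash
cat > plan.py <<'E'
from h import *
from fit import f
cx=np.array([547.0,-164.75]); a=np.radians(11.03); ex=np.array([np.cos(a),np.sin(a)]); ey=np.array([-ex[1],ex[0]])
Rt=np.load('pics/w4.npy')[:3,:3]; off=np.array([.95,1.1,78.])
def ball2tcp(pf,zw): # plate-frame ball xy (clamp axis), world z -> TCP
    return np.array([*(cx+pf[0]*ex+pf[1]*ey),zw])-Rt@off
def tcp2ball(p): d=(np.asarray(p)+Rt@off)[:2]-cx; return np.array([d@ex,d@ey])
u,v,w,A,B=f.x
t=np.linspace(0,2*np.pi,20001); c,s=np.cos(w),np.sin(w); M=np.array([[c,-s],[s,c]])
E_=np.c_[A*np.cos(t),B*np.sin(t)]; n=np.c_[np.cos(t)/A,np.sin(t)/B]; n/=np.linalg.norm(n,axis=1)[:,None]
def path(press,step): # closed ccw path from y=0,x>0, ball centre offset 4-press
    Q=(E_+n*(4-press))@M.T+[u,v]; nn=n@M.T
    ang=np.unwrap(np.arctan2(Q[:,1],Q[:,0])); k=np.argmin(abs((ang+np.pi)%(2*np.pi)-np.pi)); Q=np.roll(Q[:-1],-k,0); nn=np.roll(nn[:-1],-k,0)
    Q=np.vstack([Q,Q[:1]]);nn=np.vstack([nn,nn[:1]]); L=np.r_[0,np.cumsum(np.linalg.norm(np.diff(Q,axis=0),axis=1))]
    N=int(round(L[-1]/step)); g=np.linspace(0,L[-1],N+1); return np.c_[np.interp(g,L,Q[:,0]),np.interp(g,L,Q[:,1])],np.c_[np.interp(g,L,nn[:,0]),np.interp(g,L,nn[:,1])]
def p2t(d): return (Rt.T@np.array([*(d[0]*ex+d[1]*ey),0]))  # plate-frame shift -> tool shift
E
python3 - <<'E'
from plan import *
T=np.load('pics/w4.npy'); tgt=ball2tcp((90,0),29.); d=tgt-T[:3,3]; print('tcp target',tgt,'tool shift',Rt.T@d)
Q,n=path(2,6); print(len(Q),Q[0],n[0],'unit -x plate in tool',p2t((-1,0)),'tool ball now',tcp2ball(T[:3,3]))
E
```

```text
tcp target [ 634.48 -148.73  107.  ] tool shift [ 48.07  92.71 109.45]
61 [52.77  0.01] [ 1.   -0.04] unit -x plate in tool [ 0.06 -1.   -0.  ] tool ball now [  0.38 -53.66]
```

```bash
python3 -m crank '1 16 30.7 0 0 0 0;1 16 31 0 0 0 0;1 16.1 31 10 0 0 0;1 0 0 30 0 0 0;1 0 0 40 0 0 0;1 0 0 25 0 0 0;1 0 0 4.4 0 0 0;1 0 0 0 0 0 0;1 0 0 0 0 0 0' 35
python3 - <<'E'
from plan import *
from avg import avg
T,sp,F,sf=avg(10); print(T[:3,3],F,tcp2ball(T[:3,3]),env.state()['time_s']); np.save('F0.npy',F); np.save('Tst.npy',T)
cv2.imwrite('pics/w5.png',grab_frame('wrist'))
im=cv2.imread('pics/w5.png'); rr=im.astype(int); red=((rr[...,2]>90)&(rr[...,1]<60)&(rr[...,0]<60)); ys,xs=np.nonzero(red); m=(abs(xs-320)<12)&(abs(ys-208)<12); print(xs[m].mean(),ys[m].mean())
g=(rr[...,1]>150)&(rr[...,0]<110)&(rr[...,2]<110); ys,xs=np.nonzero(g); G=ray2z(cam(T),[xs.mean(),ys.mean()],15)[0]; print('green',G,len(xs), cx+71.5*ex)
E
```

```text
time_s: 9.88
ee_pos: [635.3, -149.4, 108.5]
ee_rot: [179.8, 0.1, 104.5]
force: [-0.3, -0.1, -1.2]
gripper_width: 23.7
gripper_force: 35.0
[ 634.76 -149.18  107.68] [ 0.1  -0.15 -1.45] [90.18 -0.5 ] 10.375
320.25 207.58333333333334
green [ 618.78 -153.32   15.  ] 459 [ 617.18 -151.07]
```

```bash
cat > meas.py <<'E'
from plan import *
from avg import avg
import sys
T,sp,F,sf=avg(int(sys.argv[1]) if len(sys.argv)>1 else 6); F0=np.load('F0.npy'); dF=F-F0; b=tcp2ball(T[:3,3])
print('ball cmd',b,'z',T[2,3]-78,'force plate frame',[dF[:2]@ex,dF[:2]@ey],'|F|',np.linalg.norm(dF[:2]),dF[2],'t',env.state()['time_s'])
E
python3 -m crank '1 0.6 -10 0 0 0 0;1 0.6 -10 0 0 0 0;1 0.5 -9 0 0 0 0;1 0.4 -5 0 0 0 0;1 0.4 -1.5 0 0 0 0;1 0.1 -0.7 0 0 0 0;1 0 0 0 0 0 0' 35; python3 meas.py
```

```text
time_s: 11.3
ee_pos: [599.4, -155.6, 107.1]
ee_rot: [179.9, 0.0, 104.5]
force: [2.1, 1.0, -0.3]
gripper_width: 24.0
gripper_force: 35.0
ball cmd [54.13 -0.04] z 29.032481751069042 force plate frame [np.float64(2.2143781763746606), np.float64(0.0378850955457598)] |F| 2.2147022347188976 0.7216386634386724 t 11.6
```

```bash
cat > nxt.py <<'E'
from plan import *
import sys
i0,n,sx,sy,pr=int(sys.argv[1]),int(sys.argv[2]),*map(float,sys.argv[3:6])
B=np.load('cmd.npy') if i0 else np.array([54.13,-.04]); Q,nn=path(pr,6); Q=Q+[sx,sy]
J=np.array([p2t((1,0))[:2],p2t((0,1))[:2]]) # rows: plate x,y -> tool
out=[]
for k in range(i0+1,i0+n+1):
    k=min(k,len(Q)-1); r=np.round((Q[k]-B)@J,1)+0.; B=B+r@J.T; out.append(f'1 {r[0]:g} {r[1]:g} 0 0 0 0')
np.save('cmd.npy',B); print(';'.join(out)); print('end',B,'normal',nn[k],'of',len(Q)-1)
E
python3 nxt.py 0 4 0.8 0 2.2
```

```text
1 6 -0.4 0 0 0 0;1 6 -0.2 0 0 0 0;1 5.9 -0.8 0 0 0 0;1 5.8 -1.4 0 0 0 0
end [49.88 23.44] normal [0.94 0.34] of 60
```

```bash
python3 -m crank '1 6 -0.4 0 0 0 0;1 6 -0.2 0 0 0 0;1 5.9 -0.8 0 0 0 0;1 5.8 -1.4 0 0 0 0;1 0 0 0 0 0 0' 35; python3 meas.py
```

```text
time_s: 12.22
ee_pos: [589.9, -132.4, 107.0]
ee_rot: [180.0, -0.1, 104.5]
force: [3.2, 1.5, -1.9]
gripper_width: 23.7
gripper_force: 35.0
ball cmd [49.37 24.34] z 28.88804582731842 force plate frame [np.float64(3.462534354665098), np.float64(1.729259680546725)] |F| 3.870333732380272 0.5847575219579455 t 12.525
```

```bash
python3 nxt.py 4 6 0.9 0.8 2.1
```

```text
1 6.4 -1.7 0 0 0 0;1 5.4 -2.5 0 0 0 0;1 5.1 -3.2 0 0 0 0;1 4.7 -3.7 0 0 0 0;1 4.2 -4.2 0 0 0 0;1 3.6 -4.8 0 0 0 0
end [28.02 51.56] normal [0.51 0.86] of 60
```

```bash
python3 -m crank '1 6.4 -1.7 0 0 0 0;1 5.4 -2.5 0 0 0 0;1 5.1 -3.2 0 0 0 0;1 4.7 -3.7 0 0 0 0;1 4.2 -4.2 0 0 0 0;1 3.6 -4.8 0 0 0 0;1 0 0 0 0 0 0' 35; python3 meas.py
```

```text
time_s: 13.4
ee_pos: [561.8, -109.3, 106.6]
ee_rot: [-179.9, -0.1, 104.5]
force: [1.2, 2.8, -1.1]
gripper_width: 24.4
gripper_force: 35.0
ball cmd [26.4  52.44] z 28.499452428904647 force plate frame [np.float64(1.174264706882546), np.float64(3.2539570959591577)] |F| 3.4593546196036202 0.6023777443888321 t 13.7
```

```bash
python3 nxt.py 10 9 0.9 1.0 2.1
```

```text
1 3.2 -5.1 0 0 0 0;1 2.4 -5.5 0 0 0 0;1 1.6 -5.7 0 0 0 0;1 0.9 -5.9 0 0 0 0;1 0.2 -6 0 0 0 0;1 -0.5 -5.9 0 0 0 0;1 -1.1 -5.9 0 0 0 0;1 -1.9 -5.6 0 0 0 0;1 -2.3 -5.5 0 0 0 0
end [-23.14  50.92] normal [-0.5   0.86] of 60
```

```bash
python3 -m crank '1 3.2 -5.1 0 0 0 0;1 2.4 -5.5 0 0 0 0;1 1.6 -5.7 0 0 0 0;1 0.9 -5.9 0 0 0 0;1 0.2 -6 0 0 0 0;1 -0.5 -5.9 0 0 0 0;1 -1.1 -5.9 0 0 0 0;1 -1.9 -5.6 0 0 0 0;1 -2.3 -5.5 0 0 0 0;1 0 0 0 0 0 0' 35; python3 meas.py
```

```text
time_s: 14.95
ee_pos: [512.0, -120.9, 106.7]
ee_rot: [-179.9, -0.0, 104.5]
force: [-1.9, 1.4, -2.4]
gripper_width: 24.1
gripper_force: 35.0
ball cmd [-24.41  50.97] z 28.644605453361876 force plate frame [np.float64(-1.7443967445720763), np.float64(1.3731561436024542)] |F| 2.2200175218197766 0.08377475439794435 t 15.25
```

```bash
sed -i "s/^B=.*/B=np.array([float(sys.argv[6]),float(sys.argv[7])]); Q,nn=path(pr,6); Q=Q+[sx,sy]; i0=np.argmin(np.hypot(*(Q-B).T)) if i0<56 else i0; print('i0',i0)/" nxt.py; sed -i 's/^Q,nn.*//' nxt.py; python3 nxt.py 19 8 0.75 0.85 2.1 -24.41 50.97
```

```text
i0 19
1 -3.3 -4.1 0 0 0 0;1 -3.4 -4.9 0 0 0 0;1 -3.9 -4.5 0 0 0 0;1 -4.3 -4.1 0 0 0 0;1 -4.6 -3.8 0 0 0 0;1 -5 -3.3 0 0 0 0;1 -5.2 -2.9 0 0 0 0;1 -5.4 -2.4 0 0 0 0
end [-52.2  14.1] normal [-0.95  0.31] of 60
```

```bash
python3 -m crank '1 -3.3 -4.1 0 0 0 0;1 -3.4 -4.9 0 0 0 0;1 -3.9 -4.5 0 0 0 0;1 -4.3 -4.1 0 0 0 0;1 -4.6 -3.8 0 0 0 0;1 -5 -3.3 0 0 0 0;1 -5.2 -2.9 0 0 0 0;1 -5.4 -2.4 0 0 0 0;1 0 0 0 0 0 0' 35; python3 meas.py
```

```text
time_s: 16.38
ee_pos: [492.6, -162.9, 106.8]
ee_rot: [-180.0, 0.1, 104.5]
force: [-2.5, -1.0, -2.0]
gripper_width: 23.9
gripper_force: 35.0
ball cmd [-51.82  13.67] z 28.811134539703048 force plate frame [np.float64(-2.766180786638239), np.float64(-0.44725170926431246)] |F| 2.8021046082911316 0.031355707164839375 t 16.675
```

```bash
python3 nxt.py 27 6 1.4 0.8 2.2 -51.82 13.67
```

```text
i0 27
1 -5.4 -1.5 0 0 0 0;1 -5.8 -1.4 0 0 0 0;1 -5.8 -0.9 0 0 0 0;1 -6 -0.4 0 0 0 0;1 -5.9 0.2 0 0 0 0;1 -5.9 0.8 0 0 0 0
end [-52.88 -21.26] normal [-0.97 -0.24] of 60
```

```bash
python3 -m crank '1 -5.4 -1.5 0 0 0 0;1 -5.8 -1.4 0 0 0 0;1 -5.8 -0.9 0 0 0 0;1 -6 -0.4 0 0 0 0;1 -5.9 0.2 0 0 0 0;1 -5.9 0.8 0 0 0 0;1 0 0 0 0 0 0' 35; python3 meas.py
```

```text
time_s: 17.55
ee_pos: [498.8, -197.3, 106.9]
ee_rot: [180.0, 0.1, 104.5]
force: [-2.4, -1.2, -1.4]
gripper_width: 23.8
gripper_force: 35.0
ball cmd [-52.45 -21.46] z 28.929682975621446 force plate frame [np.float64(-2.5553374989418627), np.float64(-1.0093801701375635)] |F| 2.7474712121085805 -0.4796430137444567 t 17.85
```

```bash
python3 nxt.py 33 6 1.7 1.0 2.2 -52.45 -21.46
```

```text
i0 33
1 -5.4 1.3 0 0 0 0;1 -5.7 1.9 0 0 0 0;1 -5.3 2.6 0 0 0 0;1 -5.1 3.1 0 0 0 0;1 -4.7 3.7 0 0 0 0;1 -4.1 4.3 0 0 0 0
end [-33.73 -50.67] normal [-0.61 -0.79] of 60
```

```bash
python3 -m crank '1 -5.4 1.3 0 0 0 0;1 -5.7 1.9 0 0 0 0;1 -5.3 2.6 0 0 0 0;1 -5.1 3.1 0 0 0 0;1 -4.7 3.7 0 0 0 0;1 -4.1 4.3 0 0 0 0;1 0 0 0 0 0 0' 35; python3 meas.py
```

```text
time_s: 18.73
ee_pos: [523.8, -222.3, 107.1]
ee_rot: [179.9, 0.1, 104.5]
force: [-1.8, -2.3, -1.2]
gripper_width: 24.1
gripper_force: 35.0
ball cmd [-33.   -50.76] z 29.21228539424186 force plate frame [np.float64(-1.013561202228571), np.float64(-2.311801667885697)] |F| 2.5242292412342655 -0.21708019325134909 t 19.025
```

```bash
python3 nxt.py 39 6 1.4 1.3 2.6 -33 -50.76
```

```text
i0 39
1 -5 7.3 0 0 0 0;1 -2.6 5.5 0 0 0 0;1 -1.8 5.7 0 0 0 0;1 -1.2 5.9 0 0 0 0;1 -0.4 6 0 0 0 0;1 0.4 6 0 0 0 0
end [  3.98 -59.11] normal [ 0.18 -0.98] of 59
```

```bash
python3 -m crank '1 -5 7.3 0 0 0 0;1 -2.6 5.5 0 0 0 0;1 -1.8 5.7 0 0 0 0;1 -1.2 5.9 0 0 0 0;1 -0.4 6 0 0 0 0;1 0.4 6 0 0 0 0;1 0 0 0 0 0 0' 35; python3 meas.py
```

```text
time_s: 19.9
ee_pos: [561.7, -222.5, 107.0]
ee_rot: [179.9, 0.1, 104.5]
force: [1.6, -2.1, -2.5]
gripper_width: 23.8
gripper_force: 35.0
ball cmd [  4.11 -58.55] z 29.125606058861806 force plate frame [np.float64(1.387976287064687), np.float64(-2.652158604346351)] |F| 2.993396638613443 -0.6876936712906203 t 20.2
```

```bash
python3 nxt.py 45 7 1.4 1.3 2.85 4.11 -58.55
```

```text
i0 45
1 0.7 5.7 0 0 0 0;1 1.7 5.8 0 0 0 0;1 2.3 5.5 0 0 0 0;1 2.9 5.2 0 0 0 0;1 3.4 5 0 0 0 0;1 3.8 4.6 0 0 0 0;1 4.3 4.2 0 0 0 0
end [ 38.87 -37.28] normal [ 0.78 -0.62] of 59
```

```bash
python3 -m crank '1 0.7 5.7 0 0 0 0;1 1.7 5.8 0 0 0 0;1 2.3 5.5 0 0 0 0;1 2.9 5.2 0 0 0 0;1 3.4 5 0 0 0 0;1 3.8 4.6 0 0 0 0;1 4.3 4.2 0 0 0 0;1 0 0 0 0 0 0' 35; python3 meas.py
```

```text
time_s: 21.2
ee_pos: [591.5, -194.1, 107.1]
ee_rot: [179.9, -0.0, 104.5]
force: [3.6, -0.9, -1.1]
gripper_width: 23.9
gripper_force: 35.0
ball cmd [ 38.88 -36.45] z 29.106761309506055 force plate frame [np.float64(3.3684734735582254), np.float64(-0.7441210439714712)] |F| 3.4496854451017134 0.1403041344335174 t 21.5
```

```bash
python3 nxt.py 52 8 1.4 1.3 2.8 38.88 -36.45
```

```text
i0 52
1 3.7 3.8 0 0 0 0;1 5 3.3 0 0 0 0;1 5.2 3 0 0 0 0;1 5.5 2.4 0 0 0 0;1 5.7 1.9 0 0 0 0;1 5.8 1.5 0 0 0 0;1 5.9 0.9 0 0 0 0;1 0 0 0 0 0 0
end [53.39  1.31] normal [ 1.   -0.04] of 59
```

```bash
python3 -m crank '1 3.7 3.8 0 0 0 0;1 5 3.3 0 0 0 0;1 5.2 3 0 0 0 0;1 5.5 2.4 0 0 0 0;1 5.7 1.9 0 0 0 0;1 5.8 1.5 0 0 0 0;1 5.9 0.9 0 0 0 0;1 0 0 0 0 0 0;1 0 0 0 0 0 0' 35; python3 meas.py
```

```text
time_s: 22.62
ee_pos: [597.6, -154.3, 107.0]
ee_rot: [179.9, -0.1, 104.5]
force: [3.9, 0.3, -0.3]
gripper_width: 23.7
gripper_force: 35.0
ball cmd [52.64  1.27] z 28.970641588069938 force plate frame [np.float64(3.9940307289454), np.float64(0.4712882922755578)] |F| 4.021740185317313 1.1378106812032072 t 22.925
```

```bash
python3 -m crank '1 -0.3 5 0 0 0 0;1 -0.6 10 0 0 0 0;1 -0.7 12 0 0 0 0;1 -0.6 10 0 0 0 0;1 0 0 -20 0 0 0;1 0 0 -40 0 0 0;1 0 0 -40 0 0 0;1 0 0 -30 0 0 0;1 0 0 0 0 0 0' 35
python3 - <<'E'
from avg import *
T,sp,F,_=avg(6); print(T[:3,3],F,'to stand',T[:3,:3].T@(np.array([574.6,203.1,200])-T[:3,3]))
im=grab_frame('wrist'); rr=im.astype(int); red=((rr[...,2]>90)&(rr[...,1]<60)&(rr[...,0]<60)); ys,xs=np.nonzero(red); m=(abs(xs-320)<12)&(abs(ys-208)<12); print(m.sum(),xs[m].mean(),ys[m].mean())
E
```

```text
time_s: 24.05
ee_pos: [635.3, -148.3, 239.4]
ee_rot: [179.7, 0.2, 104.5]
force: [-0.1, 0.2, -1.7]
gripper_width: 23.8
gripper_force: 35.0
[ 633.61 -147.95  235.96] [-0.07  0.07 -1.61] to stand [354.61  30.94  36.13]
33 320.1515151515151 207.6060606060606
```

The ball sits in the same place in the hand as before the scan. Returning to above the stand.

```bash
python3 -m crank '1 25 2 0 0 0 0;1 50 4.5 0 0 0 0;1 50 4.5 0 0 0 0;1 55 4.5 0 0 0 0;1 55 5 0 0 0 0;1 50 4.5 0 0 0 0;1 45 4 0 0 0 0;1 19.6 1.6 10 0 0 0;1 5 0.3 10 0 0 0;1 0 0 0 0 0 0' 35; python3 -m crank '1 0 0 0 0 0 0;1 0 0 0 0 0 0' 35
python3 - <<'E'
from avg import *
T,sp,F,_=avg(12); print(T[:3,3],F,Ro.from_matrix(T[:3,:3]).as_euler('xyz',degrees=True),'to stand',T[:3,:3].T@(np.array([574.6,203.1,94])-T[:3,3]))
im=grab_frame('wrist'); cv2.imwrite('pics/w6.png',im); np.save('pics/w6.npy',T)
x=cv2.resize(im[100:260,230:410],None,fx=3.7,fy=3.7,interpolation=cv2.INTER_CUBIC); cv2.imwrite('pics/w6c.png',x)
print(pix(cam(T),[574.6,203.1,75]), pix(cam(T),[574.04,204.84,75]))
E
```

```text
time_s: 25.65
ee_pos: [574.0, 202.0, 215.3]
ee_rot: [-179.8, 0.0, 104.5]
force: [-0.4, -0.5, -1.6]
gripper_width: 23.7
gripper_force: 35.0
time_s: 25.9
ee_pos: [575.3, 201.9, 217.3]
ee_rot: [180.0, 0.0, 104.4]
force: [-1.0, 0.2, -2.5]
gripper_width: 23.8
gripper_force: 35.0
[575.01 202.6  217.06] [-0.14 -0.3  -1.8 ] [179.98  -0.   104.48] to stand [  0.58  -0.33 123.06]
[[318.49 187.81]] [[318.37 185.84]]
```

View pics/w6c.png

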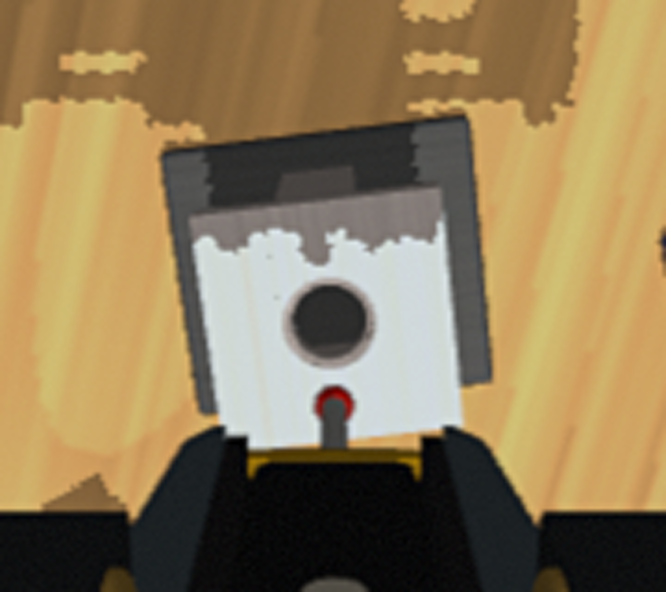

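The crop shows the hole centre at (330,322) and the ball at (333,405). By the calibration, the ball needs a shift of only about (0.5,-0.5) mm over the hole. Descending now.

```bash
python3 -m crank '1 0.5 -0.5 20 0 0 0;1 0 0 30 0 0 0;1 0 0 30 0 0 0;1 0 0 20 0 0 0;1 0 0 10 0 0 0;1 0 0 5 0 0 0;1 0 0 3 0 0 0;1 0 0 0 0 0 0' 35; python3 -c "
from avg import *
T,_,F,s=avg(6); print(T[:3,3],F)"
```

```text
time_s: 27.55
ee_pos: [574.5, 203.4, 99.4]
ee_rot: [179.9, -0.0, 104.5]
force: [0.5, 0.9, -1.1]
gripper_width: 23.8
gripper_force: 35.0
[574.51 203.41  99.39] [ 0.48  0.18 -1.66]
```

```bash
python3 -m crank '1 0 0 1 0 0 0;1 0 0 1 0 0 0;1 0 0 1 0 0 0;1 0 0 0.5 0 0 0;1 0 0 0 0 0 0' 35; python3 -c "
from avg import *
T,_,F,s=avg(6); print(T[:3,3],F)"
```

```text
time_s: 28.48
ee_pos: [574.2, 203.3, 95.3]
ee_rot: [-180.0, -0.0, 104.5]
force: [-0.2, -0.2, -3.0]
gripper_width: 23.8
gripper_force: 35.0
[574.23 203.31  95.36] [ 0.2   0.07 -2.01]
```

```bash
python3 -m crank '1 0 0 0.7 0 0 0;1 0 0 0.7 0 0 0;1 0 0 0 0 0 0' 35; python3 -c "
from avg import *
T,_,F,s=avg(6); print(T[:3,3],F)"
```

```text
time_s: 29.15
ee_pos: [574.2, 203.3, 93.9]
ee_rot: [-180.0, -0.0, 104.5]
force: [0.0, -0.5, -1.8]
gripper_width: 24.0
gripper_force: 35.0
[574.23 203.32  93.95] [-0.09 -0.01 -1.34]
```

```bash
python3 -m crank '1 0 0 0.6 0 0 0;1 0 0 0.6 0 0 0;1 0 0 0 0 0 0' 35; python3 -c "
from avg import *
T,_,F,s=avg(6); print(T[:3,3],F)"; python3 -m crank '1 0 0 0.5 0 0 0;1 0 0 0 0 0 0' 35; python3 -c "
from avg import *
T,_,F,s=avg(6); print(T[:3,3],F)"
```

```text
time_s: 29.82
ee_pos: [574.3, 203.4, 93.6]
ee_rot: [180.0, -0.0, 104.5]
force: [-2.0, -1.3, 4.9]
gripper_width: 24.0
gripper_force: 35.0
[574.29 203.34  93.64] [-1.92 -0.75  5.18]
time_s: 30.38
ee_pos: [574.3, 203.3, 93.6]
ee_rot: [179.9, -0.0, 104.5]
force: [-3.2, -1.8, 7.5]
gripper_width: 23.9
gripper_force: 35.0
[574.31 203.34  93.65] [-2.8  -1.14  7.52]
```

The handle is seated at z = 93.6, with about 9 N on the plate. Releasing and lifting off.

```bash
python3 -m crank '-1 0 0 0 0 0 0;-1 0 0 0 0 0 0;-1 0 0 0 0 0 0;-1 0 0 0 0 0 0;-1 0 0 0 0 0 0;-1 0 0 0 0 0 0;-1 0 0 0 0 0 0' ; python3 -m crank '-1 0 0 -15 0 0 0;-1 0 0 -30 0 0 0;-1 0 0 -30 0 0 0;-1 0 0 -30 0 0 0;-1 0 0 0 0 0 0;-1 0 0 0 0 0 0'
python3 - <<'E'
from avg import *
T,_,F,s=avg(6); print(T[:3,3],F); im=grab_frame('wrist'); cv2.imwrite('pics/w7.png',im)
p=pix(cam(T),[574.3,203.9,135])[0]; r=im.astype(int); red=((r[...,2]>110)&(r[...,1]<70)&(r[...,0]<70)); ys,xs=np.nonzero(red); m=(abs(xs-p[0])<40)&(abs(ys-p[1])<40)
print(p,m.sum(),ray2z(cam(T),[xs[m].mean(),ys[m].mean()],135))
x,y=int(p[0]),int(p[1]); cv2.imwrite('pics/w7c.png',cv2.resize(im[y-60:y+50,x-60:x+60],None,fx=5,fy=5,interpolation=cv2.INTER_CUBIC))
E
```

```text
time_s: 31.55
ee_pos: [574.3, 203.4, 92.3]
ee_rot: [180.0, -0.0, 104.5]
force: [-0.5, -0.1, 0.2]
gripper_width: 89.7
gripper_force: 0.0
time_s: 32.3
ee_pos: [573.7, 203.2, 196.9]
ee_rot: [-180.0, -0.0, 104.5]
force: [-0.7, 0.0, 0.2]
gripper_width: 91.1
gripper_force: 0.0
[573.62 203.12 196.23] [-0.02  0.06 -0.32]
[319.94 216.05] 117 [[574.65 204.37 135.  ]]
```

View pics/w7c.png

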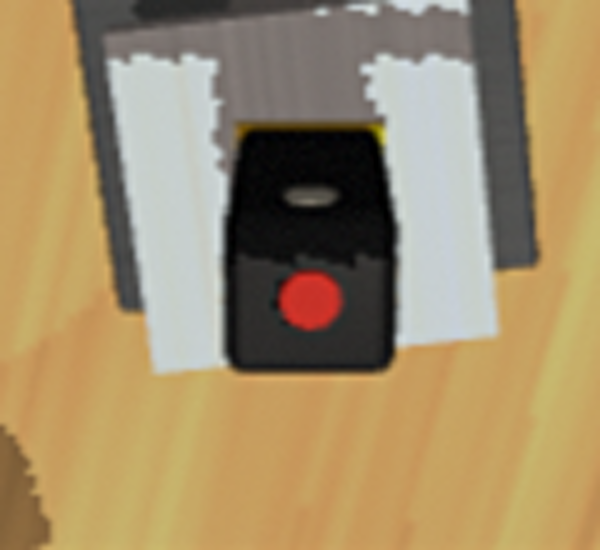

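The probe stands upright and home as at the start: its red dot is at crop (310,300), world (574.7,204.4), against (574.3,203.9) before. The gripper is clear.

```bash
python3 -c "
from workcell import env
print(env.job_done())"
```

```text
the job is handed in; nothing more can be done
None
```

I handed the job in at about 33 s: the ball went once round the ring counter-clockwise with 2–4 N at every stop where I measured, the probe is back upright in its stand and released, and nothing else was touched; one row I sent by mistake pressed the probe into its stand with about 56 N (limit 80 N), before the scan.

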